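Clamp a test panel to its inclined flow-test stand

TASK

Fix the test panel to its inclined stand for a flow test: squeeze the orange spring clamp open, take it off the end board of the panel rack and bring its open jaws down along the slope over the middle of the panel's top edge, so that they straddle panel and backboard together. With the jaws still held open, so that the pads do not scrape the panel, press the clamp firmly but not hard until its dark pivot barrel sits on the edge; then let it bite there squarely, without letting it ride up as the fingers open, and leave it. Do not shift the panel on its stand, and leave the brown sample jar and the stopwatch where they are.

Things in the scene. Friction and masses are not known exactly. Their poses are not given: they have to be found in the camera images.
- clamp: Orange and black spring clamp like a clothes-peg, 90 g: two levers on a dark barrel. Origin on the pivot. Handles: flat outer faces 22 mm wide, 50 mm over their upper ends at joint 0; fully squeezed they are parallel, 26 mm over the outside, 11 to 47 mm above the pivot. Jaw tips 38 mm below the pivot, 30 mm apart (43 mm over the outside) when fully open. Barrel 24 mm long, 7 mm radius.
- clamp_pivot (a point): Pivot centre of the clamp. The frame belongs to one lever: y along the pivot, z up towards the handles, jaws at -z, x across the jaws to the other lever. z is parallel to the gripped faces when the clamp bites 10 mm; when squeezed, the clamp's mid-plane is z turned about -y by half the joint value (0.27 rad when fully squeezed).
- clamp_jaw (a joint): Opening of the sprung clamp, rad: 0 biting 10 mm (as on the rack's end board, or on panel plus backboard), 0.54 handles squeezed together to their stop, -0.34 shut on nothing. The spring always closes it: squeezing the handles 30 mm above the pivot takes 10 N to start, 15 N to reach the stop; a harder grip only loads the stop. Fingers that draw back as they open drag the clamp upward.
- panel: Steel test panel, 90 wide, 120 tall, 4 mm thick, 300 g, with a black specimen on its face; stands loose on the stand's ledge and leans back 22 degrees from upright on a dark 6 mm backboard whose top edge is 4 mm lower than its own: together they are 10 mm thick. Origin at the middle of its lower edge, axes as panel_edge.
- panel_edge (a point): Middle of the panel's top edge, midway through its thickness. z points up the slope in the panel's plane, y along the edge, x square to the panel, back into the backboard; the middle of panel plus board lies 3 mm along +x. With the clamp's barrel down on the edge its pivot is 7 mm up along z. A push of 5 to 15 N down the slope seats it; over 35 N is too hard.
- stand: Fixed inclined stand: grey base plate 150 x 150 mm, dark backboard 124 mm wide, 4 mm lower than the panel's top edge, two stays behind it. Origin on the worktop below the board; x points from the panel's face to the back, z up.
- rack_edge (a point): Middle of the top edge of the white end board (10 mm thick, 116 mm wide, 100 mm high) of the fixed rack of spare panels, on which the clamp is clipped at the start, its barrel on the edge. x square to the board towards the spare panels (28 mm lower than the board, the nearest 45 mm behind it), y along the edge, z up.
- sample_jar_0: Brown sample jar with a black lid, 54 mm wide, 65 mm tall; a bystander. Origin at the centre of its underside.
- stopwatch: Dark grey stopwatch lying flat, 73 x 58 x 14 mm; a bystander. Origin at the centre of its underside.
Not all that is in view belongs to the job. There is more than one size of the clamp; the job needs the larger.

How it is judged:
By the outcome, as a careful person would: the job done as asked, in the order asked, and still so for the second after the job is handed in, with the robot touching nothing.
It also fails if it takes over 51 s, if anything falls off the work surface, if the arm or the gripper's body presses on something with over 40 N, if the wrist force passes 120 N, or if a joint passes its speed limit or range.

ROBOT

A 6-joint arm with a two-finger parallel gripper is mounted at the origin on a cart in front of the work surface, level with it; the furniture and walls round the work are solid. World frame = base frame: x ahead of the robot, y to its left, z up, the work surface at z = 0. Lengths are in m, angles in degrees, forces in N, time in s.
With the tool pointing down it reaches from about 0.325 to 0.85 m from the base axis. Payload 15.5 kg.
Tool frame: the origin (TCP) lies at the very end of the fingers, on their centre line; the grasp point (between the pads) lies arm.grip_depth behind it (arm.grip_depth is the distance from the TCP to the grasp point, in m); z points along the fingers, y is the line along which they close (so a half turn about z gives the same grasp; the last joint's range is limited). The gripper opens to 91 mm and grips with 3 to 60 N. Pads are 32 mm wide; open, the fingers measure 118 mm over their backs; the gripper's body (76 mm by 178 mm) begins 60 mm behind the grasp point.
Start: joints at [63.226, 28.281, 77.091, -0, 74.628, -5.472], TCP at [0.227, 0.582, 0.214] pointing down, gripper open.
Joint ranges: [-166.48, 166.48], [-47.26, 123.95], [12.59, 153.08], [-70.14, 250.14], [6.76, 159.57], [-176.63, 176.63]. Speed limits (degrees/s): [108.29, 108.29, 147.25, 172.46, 172.46, 172.46].

INTERFACE

Orientations are given as a 3x3 rotation matrix whose columns are the frame's x, y, z axes.
In Python, from rig import arm gives the robot as it stands. Calls block until the motion is done:
- arm.move_to(position, orientation): joint-space move of the TCP to a pose.
- arm.move_l(position, orientation=None, feed=0.15): straight line of the TCP; orientation=None keeps the orientation; feed is the mean speed in m/s.
- arm.move_joints(angles): joint-space move.
- arm.grip(opening): finger opening in m; the grip force is fixed at half the most; returns when the fingers have stopped.
- arm.sleep(seconds).
- arm.solve_ik(position, orientation): joint angles nearest the present ones, or None.
- arm.snapshot(name): name is "scene" or "top" or "wrist"; returns the picture (384x512x3 uint8, red, green, blue); there is no depth.
- arm.get_calibration(name): a dict with "intrinsics" (3x3 intrinsics, pixels), "cam_to_world" (4x4, takes a point from camera to world coordinates). Camera axes: x right, y down, z forward; pixel columns grow to the right and rows downward; lengths in m; the calibration is good to about 2 mm. A picture is of the moment at which its call begins: read the wrist's pose just before it. get_calibration takes no time and is no camera call; for the wrist camera it gives the pose at the moment of the call.
A pose or a line that the arm cannot do raises arm.Unreachable and nothing moves.
- arm.sign_off(): hands the job in; it is judged then, once.
Readings, each from a call of its own:
- arm.current_t(): time.
- arm.current_joint_positions(): joint angles.
- arm.current_dq(): joint speeds.
- arm.current_tau(): joint torques, N m.
- arm.current_ee_pos(): TCP position.
- arm.current_tool_rot(): TCP orientation.
- arm.current_force(): force on the tool from outside, world axes, zero at the start.
- arm.current_torque(): the same for the moment, N m.
- arm.current_width(): finger opening in m.
- arm.current_grasp_force(): force on a finger pad.
Only numpy, scipy, OpenCV 4.12 (cv2) and the standard library are available. Lean on these libraries where they do the work, as an engineer would, in place of code of your own. Each camera call takes 0.05 s, during which the arm holds its last target. There are 200 camera calls.

## Working session

There is one attempt and no reset: what is moved stays moved. The work goes in short steps, each a Python script; the robot and the scene stay as the last script left them, time stands still between calls to the robot, and variables do not carry over. Pictures are saved under pics/ and viewed, at most 13 in all, crops included, and the job is handed in when it is done.

```bash
ls; mkdir -p pics; python3 - <<'E'
from rig import arm
import cv2,numpy as np
a=[arm.snapshot(n) for n in("scene","top")]
for n,i in zip(("scene","top"),a): cv2.imwrite(f"pics/{n}0.png",i[:,:,::-1])
for n in("scene","top"):
    c=arm.get_calibration(n);print(n,np.round(c["intrinsics"],1).tolist(),np.round(c["cam_to_world"],3).tolist())
print(arm.grip_depth,arm.current_t())
E
```

```text
pics
scene [[452.7, 0.0, 265.5], [0.0, 452.7, 192.6], [0.0, 0.0, 1.0]] [[0.493, -0.359, 0.793, -0.581], [-0.87, -0.195, 0.452, -0.702], [-0.008, -0.913, -0.408, 0.705], [0.0, 0.0, 0.0, 1.0]]
top [[483.1, 0.0, 259.1], [0.0, 483.1, 199.5], [0.0, 0.0, 1.0]] [[0.403, -0.851, 0.336, -0.028], [-0.915, -0.372, 0.156, -0.339], [-0.008, -0.37, -0.929, 1.797], [0.0, 0.0, 0.0, 1.0]]
0.0188 0.1
```

View pics/scene0.png

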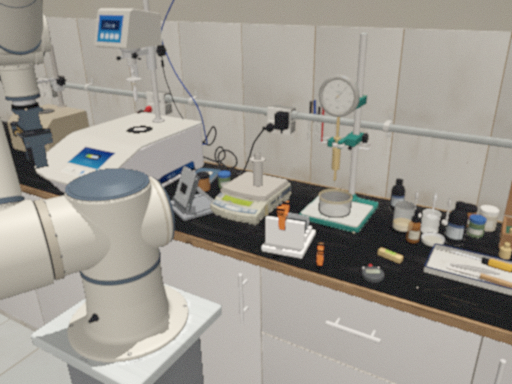

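View pics/top0.png

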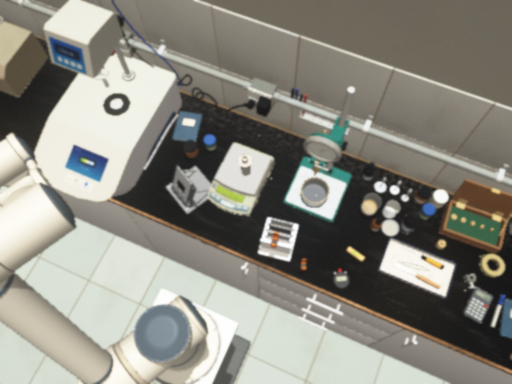

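The scene view shows the white rack with an orange clamp on it at (283,217), a second orange clip at (320,254), and the grey stand with the panel at (188,192), with the jar behind it. In the top view these are at (278,238), (304,264) and (187,187). I'll enlarge crops and get rough positions.

```bash
cat > h.py <<'E'
import numpy as np,cv2
from rig import arm
def ray(cal,uv):
    K=cal["intrinsics"];T=np.array(cal["cam_to_world"])
    d=T[:3,:3]@np.linalg.solve(np.array(K),[uv[0],uv[1],1.]);return T[:3,3],d/np.linalg.norm(d)
def onz(cal,uv,z):
    o,d=ray(cal,uv);return o+d*(z-o[2])/d[2]
def tri(rays):
    A=np.zeros((3,3));b=np.zeros(3)
    for o,d in rays:
        P=np.eye(3)-np.outer(d,d);A+=P;b+=P@o
    x=np.linalg.solve(A,b);return x,[round(1e3*np.linalg.norm((np.eye(3)-np.outer(d,d))@(x-o)),1) for o,d in rays]
def proj(cal,p):
    T=np.linalg.inv(np.array(cal["cam_to_world"]));q=np.array(cal["intrinsics"])@(T[:3,:3]@p+T[:3,3]);return q[:2]/q[2]
def crop(img,u0,u1,v0,v1,s): return cv2.resize(img[v0:v1,u0:u1],None,fx=s,fy=s,interpolation=cv2.INTER_CUBIC)
E
python3 - <<'E'
from h import *
s=cv2.imread("pics/scene0.png");t=cv2.imread("pics/top0.png")
a=crop(s,165,345,165,275,4.4);b=np.hstack([crop(t,160,240,155,215,4.9),crop(t,240,320,210,270,4.9)])[:, :792]
h=np.vstack([cv2.resize(a[:,:792],(792,300+0*1)) if 0 else cv2.resize(a,(490,300)),cv2.resize(b,(490,186))])
cv2.imwrite("pics/c0.png",cv2.resize(h,(780,774*0+598)) if 0 else h)
S=arm.get_calibration("scene");T=arm.get_calibration("top")
for n,us,ut,z in[("rackclamp",(283,216),(277,237),.12),("small",(320,254),(304,264),.02),("stand",(190,195),(187,187),.06),("jar",(208,182),(192,148),.04),("watch",(373,273),(342,280),.01)]:
    print(n,onz(S,us,z).round(3),onz(T,ut,z).round(3))
c=arm.get_calibration("wrist");print(np.round(c["intrinsics"],0).tolist());R=arm.current_tool_rot();p=arm.current_ee_pos();C=np.array(c["cam_to_world"])
print((R.T@C[:3,:3]).round(3).tolist(),(R.T@(C[:3,3]-p)).round(3),np.round(R,3).tolist())
E
```

```text
rackclamp [ 0.436 -0.178  0.12 ] [ 0.469 -0.176  0.12 ]
small [ 0.45 -0.29  0.02] [ 0.442 -0.3    0.02 ]
stand [0.528 0.231 0.06 ] [0.534 0.233 0.06 ]
jar [0.69  0.275 0.04 ] [0.704 0.299 0.04 ]
watch [ 0.445 -0.446  0.01 ] [ 0.445 -0.453  0.01 ]
[[292.0, 0.0, 254.0], [0.0, 292.0, 195.0], [0.0, 0.0, 1.0]]
[[-0.0, -0.956, -0.293], [1.0, -0.0, -0.001], [0.0, -0.293, 0.956]] [ 0.083 -0.001 -0.17 ] [[-0.932, 0.363, -0.001], [0.363, 0.932, -0.001], [0.0, -0.001, -1.0]]
```

View pics/c0.png

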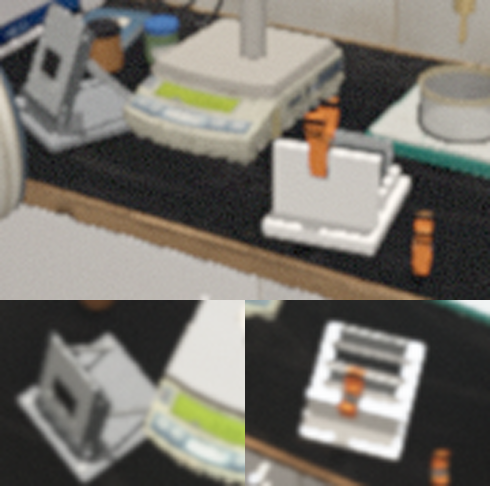

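Two orange clamps: the one on the rack's white end board (scene 283,216 / top 277,237), and a smaller one standing loose on the bench (scene 320,254 / top 304,264). The rack one is larger and clipped on the end board as described, so that is the one I'll take. The crop confirms this. Next: wrist views, two each of stand and rack.

```bash
cat >> h.py <<'E'
def rotz(y):  # tool down, closing line y (2d)
    y=np.array([y[0],y[1],0.]);y/=np.linalg.norm(y);z=np.array([0,0,-1.]);return np.column_stack([np.cross(y,z),y,z])
def shot(name):
    c=arm.get_calibration("wrist");i=arm.snapshot("wrist");cv2.imwrite(f"pics/{name}.png",i[:,:,::-1]);np.savez(f"pics/{name}.npz",K=c["intrinsics"],T=c["cam_to_world"])
def cal(name):
    d=np.load(f"pics/{name}.npz");return {"intrinsics":d["K"],"cam_to_world":d["T"]}
E
python3 - <<'E'
from h import *
T=arm.get_calibration("top");pe=onz(T,(186,176),.12);print(pe)
Rs=rotz((.86,-.5));Rr=rotz((.97,.22))
for p,R,n in[(pe+[-.05,-.06,.12],Rs,"s1"),(pe+[.02,.03,.13],Rs,"s2"),(np.array([.45,-.21,.22]),Rr,"r1"),(np.array([.45,-.13,.22]),Rr,"r2")]:
    print(n,arm.solve_ik(p,R))
    arm.move_to(p,R);shot(n)
print(arm.current_t(),arm.current_joint_positions())
cv2.imwrite("pics/v1.png",cv2.resize(np.vstack([np.hstack([cv2.imread(f"pics/{a}.png") for a in r]) for r in(("s1","s2"),("r1","r2"))]),(800,600)))
E
```

```text
[0.55368041 0.2369949  0.12      ]
s1 [ 1.29519542e+01  1.94276350e+01  8.78517248e+01 -2.54444375e-14
  7.27206401e+01  4.31254742e+01]
s2 [ 1.95529379e+01  2.72033734e+01  7.30956659e+01 -2.54444375e-14
  7.97009607e+01  4.97264579e+01]
r1 [-3.19100881e+01  1.75909256e+01  9.43205031e+01 -2.54444375e-14
  6.80885713e+01 -4.46888213e+01]
r2 [-2.34236222e+01  1.53053406e+01  9.78524497e+01 -2.54444375e-14
  6.68422096e+01 -3.62023554e+01]
4.8333 [-2.33511252e+01  1.53055332e+01  9.78267524e+01 -1.00380813e-02
  6.68373042e+01 -3.62100447e+01]
```

View pics/v1.png

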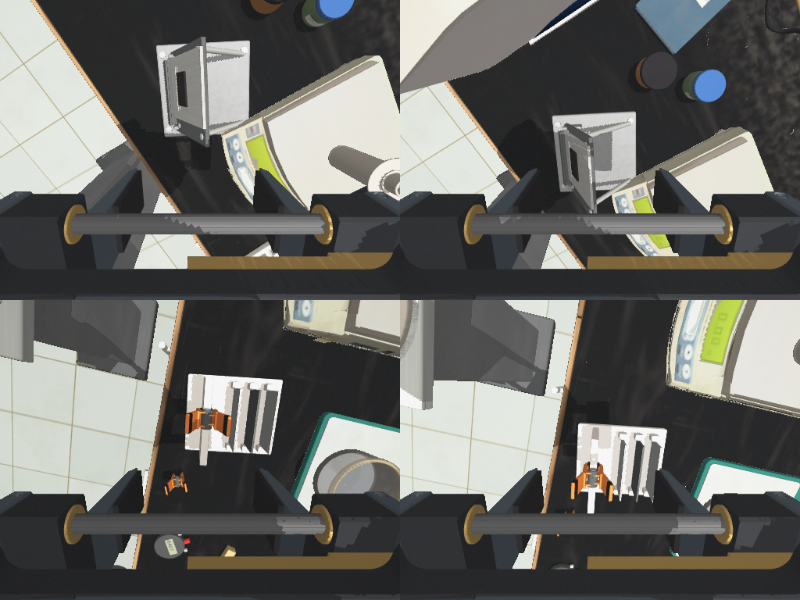

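Wrist views: s1 and s2 show the stand with the panel leaning right, towards the balance. r1 and r2 show the large clamp on the end board, with the small one and the stopwatch below it. I'll enlarge these to pick corners.

```bash
python3 - <<'E'
from h import *
def grid(n,u0,v0,w,h,s):
    c=crop(cv2.imread(f"pics/{n}.png"),u0,u0+w,v0,v0+h,s)
    for k in range(0,w,20): cv2.putText(c,str(u0+k),(k*s,8),0,.3,(0,255,255));cv2.line(c,(k*s,10),(k*s,16),(0,255,255))
    for k in range(0,h,20): cv2.putText(c,str(v0+k),(0,k*s+3),0,.3,(0,255,255));cv2.line(c,(22,k*s),(28,k*s),(0,255,255))
    return c
cv2.imwrite("pics/z1.png",np.hstack([grid("s1",196,40,98,150,4),grid("s2",190,135,98,150,4)]))
cv2.imwrite("pics/z2.png",np.hstack([grid("r1",230,92,98,125,4),grid("r2",220,150,98,125,4)]))
E
```

```text
(no output)
```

View pics/z1.png

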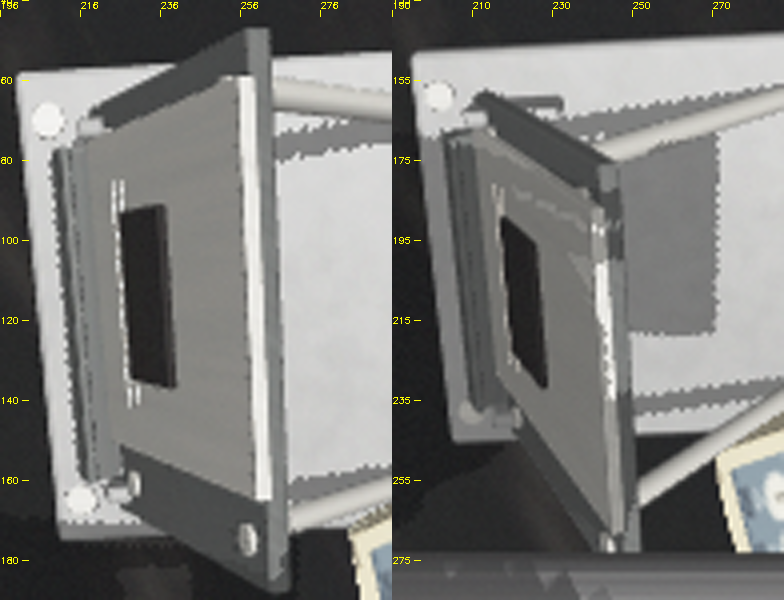

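View pics/z2.png

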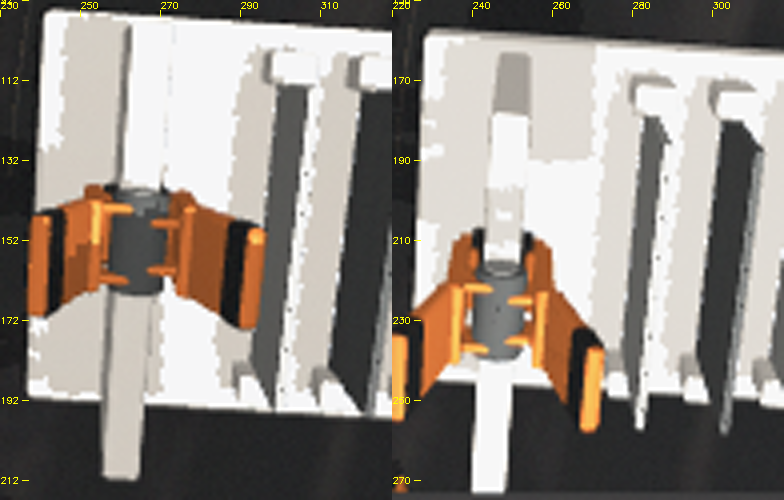

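```bash
python3 - <<'E'
from h import *
c={n:cal(n) for n in("s1","s2","r1","r2")}
def t2(a,ua,b,ub): return tri([ray(c[a],ua),ray(c[b],ub)])
f,e1=t2("s1",(257.5,59),"s2",(241.75,186.25));n,e2=t2("s1",(261.75,164.75),"s2",(246.25,268.25))
print("panel far",f.round(4),e1,"near",n.round(4),e2,"len",np.linalg.norm(f-n))
b,e=t2("r1",(264.25,152.75),"r2",(246.75,227.25));print("barrel",b.round(4),e)
print("z.107",onz(c["r1"],(264.25,152.75),.107).round(4),onz(c["r2"],(246.75,227.25),.107).round(4))
near=onz(c["r1"],(260.25,211.75),.1);far=onz(c["r2"],(250.25,163.25),.1);print("rack near",near.round(4),"far",far.round(4),np.linalg.norm(near-far),"mid",((near+far)/2).round(4))
d=far-near;print("yaw edge",np.degrees(np.arctan2(d[1],d[0])));d=f-n;print(np.degrees(np.arctan2(d[1],d[0])))
S=arm.get_calibration("scene");T=arm.get_calibration("top")
print("pillar top", tri([ray(S,(259,158)),ray(T,(246,155))]))
for z in (.1,.12,.14): print(onz(c["s1"],(257.5,59),z).round(4),onz(c["s1"],(261.75,164.75),z).round(4),onz(c["s2"],(241.75,186.25),z).round(4),onz(c["s2"],(246.25,268.25),z).round(4))
E
```

```text
panel far [0.5662 0.2788 0.1425] [np.float64(0.2), np.float64(0.2)] near [0.525  0.1998 0.1462] [np.float64(0.0), np.float64(0.0)] len 0.08919789631710377
barrel [ 0.4516 -0.1709  0.1043] [np.float64(0.2), np.float64(0.2)]
z.107 [ 0.4513 -0.1705  0.107 ] [ 0.4516 -0.1697  0.107 ]
rack near [ 0.4621 -0.2332  0.1   ] far [ 0.4404 -0.104   0.1   ] 0.13102684966240077 mid [ 0.4513 -0.1686  0.1   ]
yaw edge 99.51996499978574
62.49986400913454
pillar top (array([0.70315977, 0.05351057, 0.17034703]), [np.float64(1.8), np.float64(1.8)])
[0.5695 0.2837 0.1   ] [0.5216 0.1912 0.1   ] [0.5589 0.2694 0.1   ] [0.5099 0.1762 0.1   ]
[0.5679 0.2814 0.12  ] [0.5231 0.1949 0.12  ] [0.5624 0.2738 0.12  ] [0.5164 0.1864 0.12  ]
[0.5663 0.2792 0.14  ] [0.5246 0.1986 0.14  ] [0.5659 0.2782 0.14  ] [0.523  0.1966 0.14  ]
```

```bash
python3 - <<'E'
from h import *
r1,r2=cal("r1"),cal("r2")
near=onz(r1,(260.25,211.75),.1);far=onz(r2,(250.25,178),.1);d=far-near;L=np.linalg.norm(d);yaw=np.degrees(np.arctan2(d[1],d[0]));mid=(near+far)/2
print(L,yaw,mid)
u=np.array([d[1],-d[0]])/L  # rack x
R=rotz(u);p=np.array([.4514,-.170,.119]);np.savez("rack.npz",R=R,p=p)
arm.move_to(p+[0,0,.06],R)
arm.move_l(p,feed=.1);print(arm.current_force().round(2))
for w in(.05,.044,.038,.032,.022):
    arm.grip(w);print(w,round(arm.current_width(),4),arm.current_force().round(1),round(float(np.max(arm.current_grasp_force())),1))
shot("g1");print(arm.current_t(),arm.current_ee_pos())
E
```

```text
0.11582389295506462 99.09999967675944 [ 0.45293924 -0.17598956  0.1       ]
[ 0.58 -0.05  0.44]
0.05 0.0501 [ 0.9 -0.4  0.7] 0.9
0.044 0.0442 [-0.9  1.5 18. ] 12.4
0.038 0.0382 [-0.3  1.3 21.7] 13.3
0.032 0.0323 [-1.8  0.8 22.8] 13.1
0.022 0.0255 [ 2.8  1.7 21.3] 30.0
8.0 [ 0.45323004 -0.17080676  0.12033676]
```

```bash
python3 - <<'E'
from h import *
p=arm.current_ee_pos();arm.move_l(p+[0,0,.12],feed=.12);arm.sleep(.2);shot("g2");print(arm.current_t(),arm.current_width(),arm.current_force().round(2),arm.current_grasp_force())
def z(n):
    return crop(cv2.imread(f"pics/{n}.png"),190,320,150,280,3)
cv2.imwrite("pics/z3.png",np.hstack([z("g1"),z("g2")]))
R=arm.current_tool_rot();C=cal("g2")
for q in([0,0,0],[0,0,.012],[.012,0,.012],[-.012,0,.012],[0,0,.05]): print(q,proj(C,arm.current_ee_pos()+R@np.array(q)).round(1))
E
```

```text
9.4083 0.0254099913443296 [ 0.52  0.31 -1.47] 29.98744636774063
[0, 0, 0] [254.7 240. ]
[0, 0, 0.012] [254.7 232.2]
[0.012, 0, 0.012] [254.7 215.6]
[-0.012, 0, 0.012] [254.7 248.2]
[0, 0, 0.05] [254.5 212.5]
```

View pics/z3.png

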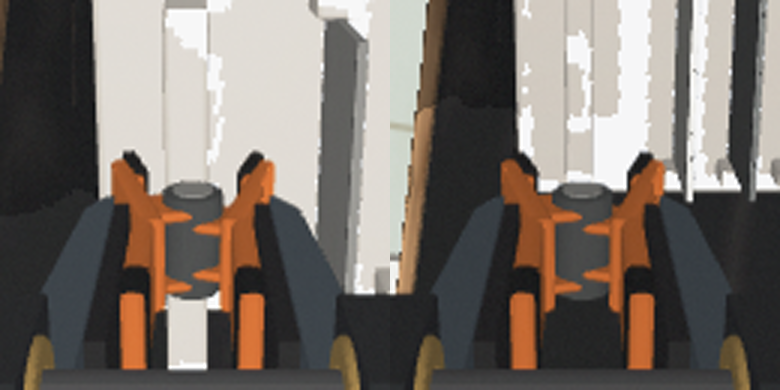

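The clamp is held square and fully squeezed: barrel at crop (582,245), centred between the fingers, jaws clear of the board. Now over to the panel, and check the alignment from hover.

```bash
cat >> h.py <<'E'
def frame(yaw=62.5,tilt=22.):
    a=np.radians(yaw);t=np.radians(tilt);h=np.array([np.sin(a),-np.cos(a),0]);k=np.array([0,0,1.])
    z=h*np.sin(t)+k*np.cos(t);x=h*np.cos(t)-k*np.sin(t);return np.column_stack([x,np.cross(z,x),z])
def toolR(P): return np.column_stack([P[:,1],P[:,0],-P[:,2]])
BIT=np.array([.001,0,.0133])  # barrel in tool
def tcp(E,P,up,dx=.003): # TCP so that pivot is 'up' along slope above the edge E
    return E+P@np.array([dx,0,up])-toolR(P)@BIT
E
python3 - <<'E'
from h import *
P=frame();E=np.array([.5456,.2393,.144]);R=toolR(P)
for up in(.12,.06,.007): print(up,tcp(E,P,up).round(3),np.round(arm.solve_ik(tcp(E,P,up),R),1))
arm.move_to(tcp(E,P,.12),R);arm.move_l(tcp(E,P,.058),feed=.1);arm.sleep(.3);shot("h1")
print(arm.current_t(),arm.current_ee_pos()-tcp(E,P,.058),arm.current_force().round(2))
C=cal("h1");m=E+P@np.array([.003,0,0])
for q in([.003,.045,0],[.003,-.045,0],[.003,.062,-.004],[-.002,.045,0],[-.002,-.045,0]): print(q,proj(C,E+P@np.array(q)).round(1))
cv2.imwrite("pics/z4.png",crop(cv2.imread("pics/h1.png"),190,320,130,285,3.8))
E
```

```text
0.12 [0.592 0.214 0.266] [  7.5  35.8  58.7  12.8 103.5  36. ]
0.06 [0.572 0.224 0.211] [ 8.5 36.6 65.8 12.8 95.5 35.2]
0.007 [0.554 0.234 0.162] [ 9.5 38.  71.4 13.  88.6 34.6]
12.0417 [ 1.80680621e-04 -2.14711941e-05  2.28776806e-04] [ 0.3  -0.88 -1.56]
[0.003, 0.045, 0] [252.8 150.8]
[0.003, -0.045, 0] [252.9 249. ]
[0.003, 0.062, -0.004] [252.8 129.4]
[-0.002, 0.045, 0] [246.8 150.8]
[-0.002, -0.045, 0] [247.5 249. ]
```

View pics/z4.png

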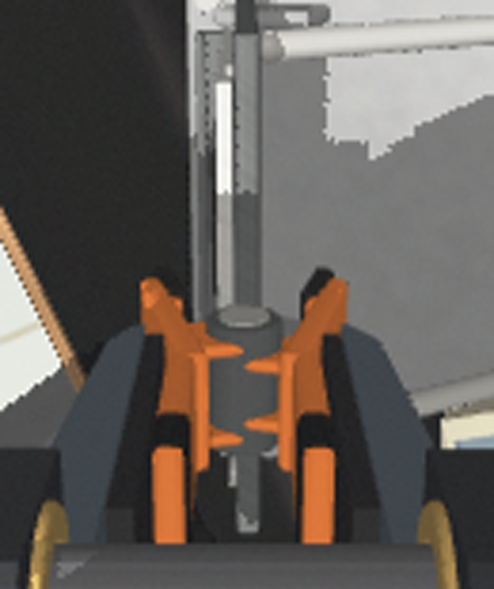

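At hover the panel's white edge strip (crop 217–232) and board edge (263) sit under the barrel (centre 245) and are parallel to the tool plane. The midline is about 1 mm left, so I'll check the tool rotation, correct, and look again further down.

```bash
python3 - <<'E'
from h import *
P=frame();E=np.array([.5456,.2393,.144]);R=toolR(P)
Ra=arm.current_tool_rot();print((R.T@Ra).round(4).tolist())
C=cal("h1");T=np.array(C["cam_to_world"]);print((Ra.T@T[:3,:3]).round(4).tolist(),(Ra.T@(T[:3,3]-arm.current_ee_pos())).round(4),C["intrinsics"][0])
print(proj(C,arm.current_ee_pos()+Ra@BIT))
dx=.002
arm.move_l(tcp(E,P,.03,dx),R,feed=.06);arm.sleep(.3);shot("h2");print(arm.current_t(),arm.current_force().round(2),(arm.current_ee_pos()-tcp(E,P,.03,dx)).round(5))
i=cv2.imread("pics/h2.png")
cv2.imwrite("pics/z5.png",crop(i,190,320,110,285,3.4))
E
```

```text
[[1.0, 0.0, 0.0003], [-0.0, 1.0, 0.0004], [-0.0003, -0.0004, 1.0]]
[[-0.0005, -0.9562, -0.2927], [1.0, -0.0006, 0.0001], [-0.0003, -0.2927, 0.9562]] [ 0.082   0.0004 -0.1699] [292.28810046   0.         253.50472569]
[252.87205603 229.6151597 ]
13.0083 [-0.63 -0.35 -0.75] [ 1.4e-04 -4.0e-05  1.5e-04]
```

View pics/z5.png

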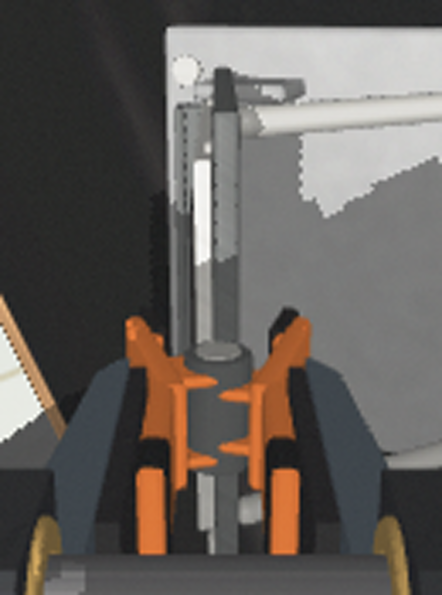

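```bash
python3 - <<'E'
from h import *
for n,v,b in(("h1",195,232),("h2",178,222),("h2",200,228)):
    i=cv2.imread(f"pics/{n}.png").astype(int);print(n,"edge",v,"u240+",i[v-3:v+4,240:268].mean((0,2)).round().astype(int).tolist());print("  barrel",b,i[b-2:b+3,240:268].mean(0).round().astype(int)[:,[0,2]].tolist())
E
```

```text
h1 edge 195 u240+ [83, 125, 91, 84, 76, 80, 41, 159, 157, 157, 158, 106, 81, 86, 85, 85, 86, 80, 89, 121, 122, 122, 122, 121, 121, 121, 121, 121]
  barrel 232 [[41, 142], [49, 180], [58, 218], [57, 216], [54, 200], [69, 70], [73, 73], [77, 77], [78, 78], [80, 79], [81, 80], [83, 83], [83, 83], [83, 83], [84, 83], [83, 83], [83, 83], [81, 81], [82, 81], [80, 80], [80, 78], [75, 75], [72, 71], [49, 142], [54, 205], [57, 217], [53, 200], [39, 137]]
h2 edge 178 u240+ [114, 115, 86, 85, 75, 73, 57, 191, 242, 239, 237, 235, 96, 105, 143, 141, 138, 136, 133, 115, 104, 122, 122, 122, 123, 123, 123, 122]
  barrel 222 [[46, 170], [49, 182], [49, 180], [47, 179], [52, 195], [53, 187], [55, 183], [56, 181], [59, 180], [60, 175], [61, 175], [66, 161], [70, 142], [76, 119], [83, 83], [83, 83], [82, 83], [79, 91], [78, 89], [75, 96], [74, 96], [68, 102], [63, 110], [56, 111], [47, 160], [48, 177], [49, 181], [48, 179]]
h2 edge 200 u240+ [96, 126, 88, 84, 76, 85, 48, 82, 157, 157, 156, 157, 108, 81, 85, 85, 86, 86, 85, 81, 103, 122, 122, 122, 122, 121, 121, 121]
  barrel 228 [[42, 150], [48, 179], [58, 218], [56, 214], [50, 189], [69, 69], [74, 73], [76, 75], [78, 78], [80, 79], [80, 80], [83, 83], [84, 83], [83, 83], [80, 97], [74, 123], [72, 129], [71, 135], [71, 137], [69, 141], [70, 141], [67, 140], [64, 144], [51, 158], [53, 199], [56, 217], [56, 212], [40, 142]]
```

Measured: barrel mid at 253.95 px and panel+board mid at 254.05 px, so it is centred. Descend and seat under force control.

```bash
python3 - <<'E'
from h import *
P=frame();E=np.array([.5456,.2393,.144]);dx=.002
def F(n=3): return np.mean([P.T@arm.current_force() for _ in range(n)],0)
f0=F();print("base",f0.round(2))
arm.move_l(tcp(E,P,.011,dx),feed=.05);arm.sleep(.15);print(arm.current_t(),(F()-f0).round(2))
up=.011
while up>.001:
    up-=.0005;arm.move_l(tcp(E,P,up,dx),feed=.01);arm.sleep(.06);f=F()-f0;print(round(up,4),f.round(1))
    if f[2]>8.5 or np.abs(f[:2]).max()>8: break
np.savez("seat.npz",f0=f0,up=up);print(arm.current_t(),arm.current_width())
E
```

```text
base [-0.09 -0.6  -0.84]
13.6917 [0.14 0.81 0.68]
0.0105 [0.  0.2 0.3]
0.01 [0.  0.9 0.6]
0.0095 [1.2 0.5 0.5]
0.009 [0.8 1.  0.5]
0.0085 [-1.3 -0.2  5.9]
0.008 [-2.1 -1.1 10. ]
15.5417 0.025657853732069406
```

```bash
python3 - <<'E'
from h import *
P=frame();E=np.array([.5456,.2393,.144]);dx=.002
s=np.load("seat.npz");f0=s["f0"];up=float(s["up"])
def F(n=3): return np.mean([P.T@arm.current_force() for _ in range(n)],0)-f0
w=.0255
while w<.047:
    w+=.0015;arm.grip(w);f=F();a=f.copy();k=0
    while (f[2]<9 or f[2]>14) and k<3:
        d=np.clip((f[2]-11)*.00012,-.0008,.0005)
        up+=d;arm.move_l(tcp(E,P,up,dx),feed=.015);f=F();k+=1
        if up<.002: break
    g=arm.current_grasp_force();print(round(w,4),round(arm.current_width(),4),a.round(1),f.round(1),"up",round(up,4),"g",np.round(g,1))
    if np.max(g)<1.5: break
shot("k1");print(arm.current_t())
E
```

```text
0.027 0.0269 [-1.8  0.4  8.7] [-2.3 -0.5  9.9] up 0.0077 g 10.9
0.0285 0.0285 [-2.3  0.1  8.1] [-2.6  0.5  9.6] up 0.0074 g 10.7
0.03 0.03 [-1.1  0.8  9.3] [-1.1  0.8  9.3] up 0.0074 g 10.3
0.0315 0.0314 [-1.7  1.3  8.5] [-2.7  0.6 10.8] up 0.0071 g 10.2
0.033 0.0332 [-2.1  1.1  6.8] [-1.1  0.4 10.1] up 0.0066 g 10.4
0.0345 0.0348 [-2.4  0.3  8.1] [-2.  -0.3 11. ] up 0.0062 g 10.3
0.036 0.0359 [-2.9  0.3  8.6] [-2.2  0.2 10.6] up 0.0059 g 10.2
0.0375 0.0378 [-2.5 -0.3  7.6] [-2.   0.3 10.7] up 0.0055 g 10.3
0.039 0.0391 [-0.8  0.9  9.2] [-0.8  0.9  9.2] up 0.0055 g 9.7
0.0405 0.0403 [-1.5  2.2  5.8] [-1.9  0.2 10.7] up 0.0049 g 10.0
0.042 0.0421 [-1.6  2.   7.1] [-2.1  0.6 10.8] up 0.0044 g 10.1
0.0435 0.0434 [-1.5 -0.1  8.1] [-1.9  0.1 11. ] up 0.0041 g 9.8
0.045 0.0449 [-0.7  0.3  7.5] [-1.2  1.3 11.2] up 0.0037 g 9.1
0.0465 0.0463 [0.5 1.2 6.9] [0.  0.8 9.6] up 0.0032 g 9.1
0.048 0.0481 [2.4 1.  8.2] [1.3 0.2 9.9] up 0.0028 g 8.6
22.3417
```

```bash
python3 - <<'E'
from h import *
P=frame();E=np.array([.5456,.2393,.144]);dx=.002
s=np.load("seat.npz");f0=s["f0"];up=.0028
def F(n=3): return np.mean([P.T@arm.current_force() for _ in range(n)],0)-f0
w=.048
while w<.056:
    w+=.001;arm.grip(w);f=F();g=np.max(arm.current_grasp_force());a=f.copy();k=0
    while g>1.5 and (f[2]<9 or f[2]>14) and k<3:
        up+=np.clip((f[2]-11)*.00012,-.0008,.0005);arm.move_l(tcp(E,P,up,dx),feed=.015);f=F();k+=1
    print(round(w,4),round(arm.current_width(),4),a.round(1),f.round(1),"up",round(up,4),"g",round(g,1))
    if g<.5: break
shot("k1");print(arm.current_t())
cv2.imwrite("pics/z6.png",crop(cv2.imread("pics/k1.png"),180,330,110,285,3.4))
E
```

```text
0.049 0.0491 [3.  1.3 7.9] [1.1 1.9 9.8] up 0.0024 g 7.7
0.05 0.0501 [2.2 1.7 3.4] [2.2 1.7 3.4] up 0.0024 g 1.1
0.051 0.0512 [ 0.3 -0.5  0.9] [ 0.3 -0.5  0.9] up 0.0024 g 0.1
23.2917
```

View pics/z6.png

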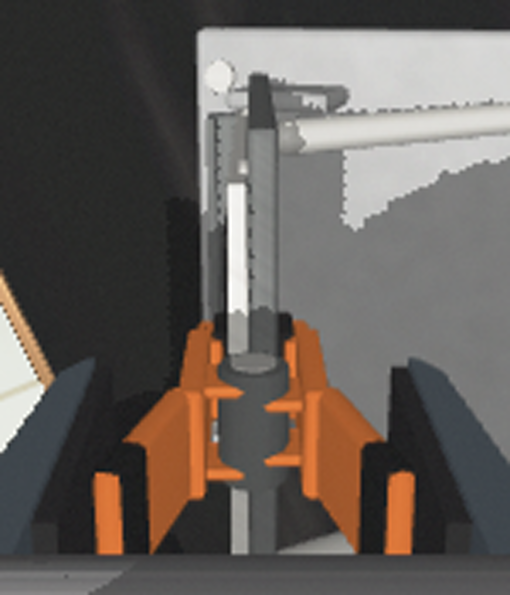

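The clamp is biting: its jaws close on panel and board, the barrel lies along the edge, and the handles are symmetric at crop (108,510) and (399,510). Open fully, retract and verify.

```bash
python3 - <<'E'
from h import *
P=frame();E=np.array([.5456,.2393,.144]);dx=.002
arm.grip(.08);print(arm.current_force().round(1))
arm.move_l(tcp(E,P,.12,dx),feed=.15);arm.sleep(.2);shot("e1")
i=crop(cv2.imread("pics/e1.png"),190,330,110,285,3.4)
s=arm.snapshot("scene")[:,:,::-1];j=crop(s,150,240,130,230,3.3)
o=np.zeros((595,i.shape[1]+j.shape[1],3),np.uint8);o[:i.shape[0],:i.shape[1]]=i;o[:j.shape[0],i.shape[1]:]=j;cv2.imwrite("pics/z7.png",o);print(arm.current_t(),o.shape)
E
```

```text
[ 0.2 -0.1 -0.1]
25.15 (595, 773, 3)
```

View pics/z7.png

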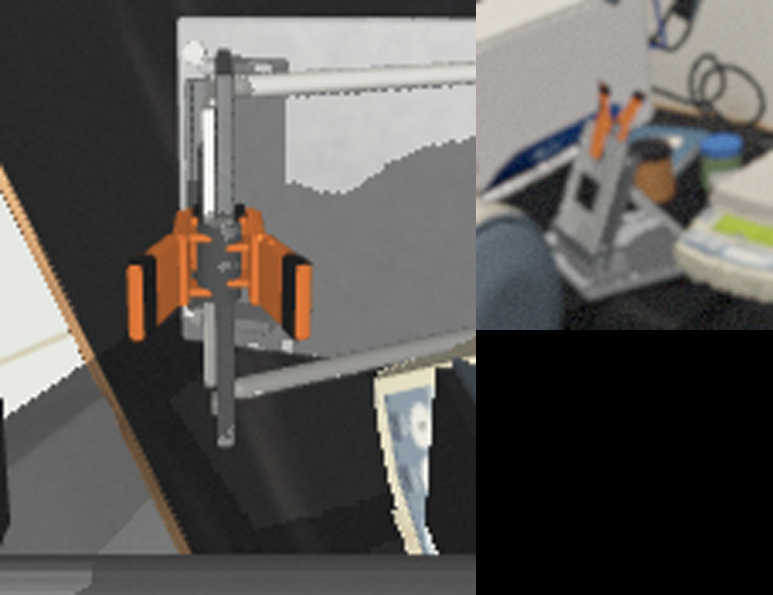

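The clamp sits at the middle of the edge: panel strip 105–385, barrel about 250. It is upright on the slope, the panel hasn't moved, and the gripper is clear.

```bash
python3 -c "
from rig import arm
print(arm.sign_off(),arm.current_t())"
```

```text
the job is handed in; nothing more can be done
the job is handed in; nothing more can be done
```

The large orange clamp now bites the panel and backboard at the middle of the top edge, seated at about 10 N with its barrel on the edge; in the last view the panel had not visibly shifted, the jar and stopwatch were never approached, and I handed the job in at about 25 s of the 51 s allowed.

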